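Lay the tall carton down and push it under the low shelf

TASK

The tall red tea carton that stands alone on the open worktop is too high to stand under the low wooden shelf. Push it over so that it lies on its side with its top end towards the open end of the shelf, then push it along the worktop, top end first, in under the shelf until its bottom end is about flush with the shelf's edge. Only push: do not grip and lift the carton, and leave the jars on the shelf and all the other things where they stand.

Things in the scene. Friction and masses are not known exactly. Their poses are not given: they have to be found in the camera images.
- carton: red tea carton standing alone, in front of the row at the back: 71 x 73 mm in plan, straight to 129 mm, then two inward-leaning flaps (solid, roof-shaped) to 180 mm; 0.14 to 0.28 kg. Its centre starts 0.27 to 0.33 m outside the shelf's open edge, one side roughly facing the shelf. Origin: centre of its underside; z runs from underside to top, x and y square to its sides. Pushed 0.1 m or more up, it tips about its foot
- carton_top (a point): middle of the carton's top ridge, 180 mm from its underside along its z axis; same axes as the carton
- low_shelf: low shelf fixed on the worktop: wooden board 200 mm deep (its x), 250 mm wide (its y), underside 86 mm, top 98 mm up, on wire side frames 224 mm apart inside; a rail round its top, 125 mm high, leaves the open end free. Origin: on the worktop below its middle; +x is the way the carton goes in. Open edge at x = -100 mm; a stop bar inside, 35 mm up, stops things at x = +88 mm
- shelf_mouth (a point): on the worktop below the middle of the shelf's open edge; axes as the shelf's (+x inwards)
- green_jar: green spice jar with dark cap, 44 mm wide and 96 mm high, standing loose on the shelf's rear half; origin at its underside; leave alone
- red_jar: herb jar with red cap, 45 mm wide and 109 mm high, standing loose on the shelf's rear half; origin at its underside; leave alone
- corn: low green tin, 75 mm wide and 58 mm high, standing beyond the carton's path, in front of the row at the back; origin at its underside; leave alone
- tomato: tomato tin, 57 mm wide and 72 mm high, standing beyond the carton's path, in front of the row at the back; origin at its underside; leave alone
- salt: salt shaker, 44 mm wide and 90 mm high, standing beyond the carton's path, in front of the row at the back; origin at its underside; leave alone
- cup: white cup with handle, 62 x 88 mm and 50 mm high, to the left of the carton; origin at its underside; leave alone

How it is judged:
By the outcome, as a careful person would: the job done as asked, in the order asked, and still so for the second after the job is handed in, with the robot touching nothing.
It also fails if it takes over 48 s, if anything falls off the work surface, if the arm or the gripper's body presses on something with over 40 N, if the wrist force passes 120 N, or if a joint passes its speed limit or range.

ROBOT

A 7-joint arm with a two-finger parallel gripper is mounted at the origin on a cart in front of the work surface, level with it; the furniture and walls round the work are solid. World frame = base frame: x ahead of the robot, y to its left, z up, the work surface at z = 0. Lengths are in m, angles in rad, forces in N, time in s.
With the tool pointing down it reaches from about 0.4 to 0.85 m from the base axis. Payload 10.4 kg.
Tool frame: the origin (TCP) lies midway between the tips of the shut fingers; the grasp point (between the pads) lies manip.grip_depth behind it (manip.grip_depth is the distance from the TCP to the grasp point, in m); z points along the fingers, x is the direction in which the jaws open and shut, and the axes are right-handed (so a half turn about z gives the same grasp; the last joint's range is limited). The gripper opens to 85 mm and grips with 20 to 120 N. Pads are 22 mm wide; open, the fingers measure 114 mm over their backs; the gripper's body (76 mm by 85 mm) begins 54 mm behind the grasp point. The pads swing forward as they close: fully open they stand 13 mm farther back than shut.
Start: joints at [1.229, 0.332, -0.065, 1.46, 0.022, 1.35, -0.088], TCP at [0.196, -0.594, 0.231] pointing down, gripper open.
Joint ranges: [-2.6, 2.6], [-0.5, 2.12], [-1.47, 1.34], [0.16, 2.42], [-1.27, 4.41], [0.06, 2.06], [-2.6, 2.6]. Speed limits (rad/s): [2.22, 2.22, 2.79, 2.79, 3.14, 3.14, 3.14].

INTERFACE

Orientations are given as a unit quaternion [x, y, z, w].
In Python, from workcell import manip gives the robot as it stands. The module is installed in compiled form; this text tells all that it offers.
- The arm moves only by the tool send_rows, never from a script. Its argument "steps" is a list of rows, each a list of 2 entries, a list of its own where there are three numbers: the shift along the tool's x, y, z in m, then the turn about the tool's z in rad. In form: [[[x, y, z], spin], ...]. A call has exactly 8 rows; each row is the pose to reach, as a shift and turn from the pose commanded when the call began, along the tool's axes at that moment; what a row does not reach only later rows make up. A row lasts 1/8 s, in which the tool goes at most 62.5 mm and 10.7 degrees, less where a joint would pass 70% of its speed; a pose out of reach is approached as far as the arm can. A call with a gripper value outside its range is refused whole. "hand" is the opening, from 0 (shut) to 1 (fully open), set as the call begins (left out, the last holds). The fingers move at their own pace and stop on an object; "force" is the grip in N (left out, the last holds). Time passes only in rows, so rows that repeat a pose let the fingers close, or fill a call up. It gives the time, the measured TCP pose, the force and the opening at its end, in the units of the state.
- manip.get_obs(): the state, without advancing time (a new reading comes with each control period).
- manip.camera(name): name is "scene" or "top" or "wrist"; returns (picture, depth): 384x512x3 uint8, red, green, blue; 384x512 float32, m along the optical axis (not along the pixel's ray), 0 where there is no reading.
- manip.camera_info(name): a dict with "intrinsics" (3x3 intrinsics, pixels), "pose" (4x4, takes a point from camera to world coordinates); the wrist camera has in their place "T_tool_cam" (4x4, takes a point from camera to tool coordinates, whose origin is the TCP and whose axes are the tool frame's). Camera axes: x right, y up, looking along -z (the intrinsics and any distortion apply to the point x, -y, -z); pixel columns grow to the right and rows downward; lengths in m; the calibration is good to about 2 mm. A picture is of the moment at which its call begins: read the wrist's pose just before it. camera_info takes no time and is no camera call.
- manip.hand_in(): hands the job in, once; it reports no verdict.
The state is a dict: "clock": time; "joint_pos": joint angles; "joint_velocities": joint speeds; "tau": joint torques, N m; "position": TCP position; "ee_rot": TCP orientation; "ft_force": force on the tool from outside, world axes, zero at the start; "torque": the same for the moment, N m; "grip_width": opening from 0.0 (shut) to 1.0 (fully open).
Only numpy, scipy, OpenCV 4.12 (cv2) and the standard library are available. Lean on these libraries where they do the work, as an engineer would, in place of code of your own. Each camera call takes 0.05 s, during which the arm holds its last target.

## Working session

There is one attempt and no reset: what is moved stays moved. The work goes in short steps, Python scripts to look and compute and a tool call to move; the robot and the scene stay as the last step left them, time stands still between calls to the robot, and variables do not carry over. Pictures are saved under pics/ and viewed, and the job is handed in when it is done.

Besides the shell and the picture viewer there is one more tool, called after "Request:" by a JSON object that holds its "name" and its "arguments", one argument or row to a line. send_rows: Moves the arm, as the interface text tells. Its arguments: {"type":"object","properties":{"steps":{"type":"array"},"hand":{"type":"number"},"force":{"type":"number"}},"required":["steps"]}

```bash
mkdir -p pics
python3 - <<'E'
from workcell import manip
import cv2,numpy as np
o=manip.get_obs();print({k:np.round(v,3) for k,v in o.items()},manip.grip_depth)
for n in("scene","top","wrist"):
    p,d=manip.camera(n);cv2.imwrite(f"pics/{n}0.png",p[:,:,::-1]);np.save(f"pics/{n}0.npy",d);np.save(f"pics/{n}0i.npy",p)
    print(n,{k:np.round(v,3).tolist() for k,v in manip.camera_info(n).items()},(d>0).mean())
E
```

```text
{'clock': np.float64(0.0), 'joint_pos': array([ 1.229,  0.333, -0.065,  1.461,  0.022,  1.35 , -0.089]), 'joint_velocities': array([-0.001,  0.   , -0.001,  0.001,  0.001, -0.   , -0.   ]), 'tau': array([ 0.0000e+00, -6.2544e+01,  4.9000e-02, -3.9161e+01,  1.6000e-02,
        1.0000e-02, -0.0000e+00]), 'position': array([ 0.196, -0.593,  0.231]), 'ee_rot': array([ 0.81 , -0.586, -0.001, -0.   ]), 'ft_force': array([ 0.528, -0.12 ,  0.322]), 'torque': array([-0.011, -0.007,  0.016]), 'grip_width': np.float64(1.0)} 0.0187
scene {'intrinsics': [[386.443, 0.0, 261.33], [0.0, 386.443, 191.095], [0.0, 0.0, 1.0]], 'pose': [[-0.881, 0.228, -0.414, 0.155], [-0.472, -0.454, 0.755, 0.968], [-0.015, 0.861, 0.508, 0.692], [0.0, 0.0, 0.0, 1.0]]} 0.9585367838541666
top {'intrinsics': [[455.743, 0.0, 254.728], [0.0, 455.743, 186.48], [0.0, 0.0, 1.0]], 'pose': [[-0.085, 0.975, -0.206, 0.255], [-0.996, -0.084, 0.016, 0.164], [-0.002, 0.206, 0.978, 1.782], [0.0, 0.0, 0.0, 1.0]]} 0.9959462483723959
wrist {'intrinsics': [[293.41, 0.0, 256.682], [0.0, 293.41, 194.337], [0.0, 0.0, 1.0]], 'T_tool_cam': [[1.0, 0.001, -0.0, 0.0], [0.001, -0.957, -0.29, -0.073], [-0.001, 0.29, -0.957, -0.142], [0.0, 0.0, 0.0, 1.0]]} 0.9959208170572916
```

View pics/scene0.png

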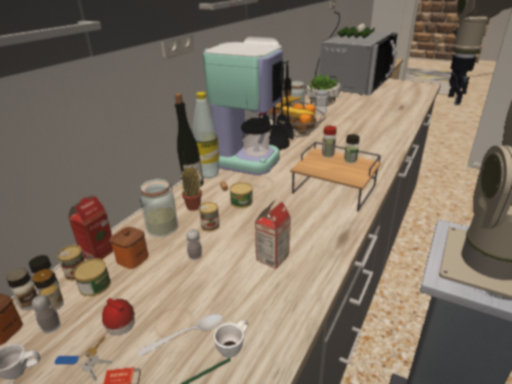

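View pics/top0.png

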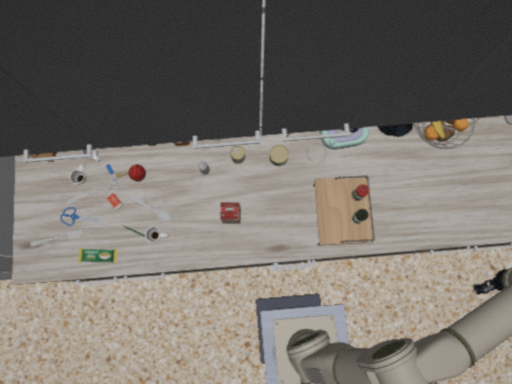

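The scene view shows the carton at about (272,238) and the shelf at (337,168). In the top view the carton is at (230,212) and the shelf spans columns 316–372, with its open end on the left (+y) facing the carton. I'll measure both next.

```bash
cat > h.py <<'E'
import numpy as np,cv2
from workcell import manip
def cloud(n,d):
    i=manip.camera_info(n);K=i["intrinsics"]
    if "pose" in i: T=i["pose"]
    else: raise SystemExit
    v,u=np.mgrid[:384,:512]
    P=np.stack([(u-K[0][2])/K[0][0]*d,-(v-K[1][2])/K[1][1]*d,-d],-1)
    T=np.array(T);return P@T[:3,:3].T+T[:3,3]
def rect(xy):
    r=cv2.minAreaRect((np.asarray(xy)*1000).astype(np.float32)); return np.round(r[0],1),np.round(r[1],1),round(r[2],1)
E
python3 - <<'E'
from h import *
for n in("top","scene"):
    d=np.load(f"pics/{n}0.npy");im=np.load(f"pics/{n}0i.npy");P=cloud(n,d)
    z=P[...,2];x=P[...,0];y=P[...,1]
    print(n,"table z",np.median(z[(d>0)&(abs(z)<.03)&(x>.4)&(x<.7)]))
    # carton region
    if n=="top": box=(slice(195,230),slice(210,250));sb=(slice(170,250),slice(305,385))
    else: box=(slice(195,275),slice(245,300));sb=(slice(140,210),slice(285,390))
    Q=P[box].reshape(-1,3);c=im[box].reshape(-1,3)
    for lo,hi in((.01,.2),(.02,.12),(.125,.15),(.165,.2)):
        m=(Q[:,2]>lo)&(Q[:,2]<hi)
        if m.sum()>4: print("carton",lo,m.sum(),rect(Q[m,:2]),Q[m,2].max())
    Q=P[sb].reshape(-1,3);c=cv2.cvtColor(im[sb],cv2.COLOR_RGB2HSV).reshape(-1,3)
    m=(abs(Q[:,2]-.098)<.012)&(c[:,1]>60); print("shelf",m.sum(),rect(Q[m,:2]),np.median(Q[m,2]), np.round([np.percentile(Q[m,0],[1,99]),np.percentile(Q[m,1],[1,99])],3))
    print(cv2.boxPoints(cv2.minAreaRect((Q[m,:2]*1000).astype(np.float32))).round())
    m=(Q[:,2]>.14);print("jars",np.round(Q[m].mean(0),3), rect(Q[m,:2]))
    # all things >0.04 near
    lab=((z>.03)&(z<.25)&(x>.35)&(x<.95)&(y>-.5)&(y<.6)&(d>0)).astype(np.uint8)
    k,L,s,ce=cv2.connectedComponentsWithStats(lab)
    for i in range(1,k):
        if s[i,4]>15:
            q=P[L==i];print(ce[i].round(),s[i,4],q.min(0).round(3),q.max(0).round(3))
E
python3 -c "
import cv2
a=cv2.imread('pics/scene0.png')[130:290,200:400];cv2.imwrite('pics/sc0c.png',cv2.resize(a,None,fx=4,fy=3.7,interpolation=2)[:600,:800])
a=cv2.imread('pics/top0.png')[140:260,200:380];cv2.imwrite('pics/tp0c.png',cv2.resize(a,None,fx=4,fy=4,interpolation=2))"
```

```text
top table z 0.0010566518927184188
carton 0.01 462 (array([532.8, 248.9]), array([140.1, 130.9]), 85.1) 0.17868442824887842
carton 0.02 93 (array([515.9, 237. ]), array([69.9, 60.9]), 86.2) 0.1199218351735638
carton 0.125 175 (array([520.4, 239.5]), array([66.9, 64.5]), 85.7) 0.14984580448342988
carton 0.165 45 (array([520.3, 239.2]), array([60.9, 28.9]), 86.3) 0.17868442824887842
shelf 2946 (array([ 492.3, -183.6]), array([198.1, 249.2]), 87.7) 0.09917067491085563 [[ 0.371  0.613]
 [-0.279 -0.086]]
[[ 364. -278.]
 [ 613. -288.]
 [ 621.  -90.]
 [ 372.  -80.]]
jars [ 0.476 -0.192  0.34 ] (array([373.9, -70.7]), array([102.6, 516.7]), 38.1)
[402. 130.] 209 [ 0.774 -0.499  0.033] [ 0.815 -0.418  0.13 ]
[348. 139.] 552 [ 0.75  -0.336  0.03 ] [ 0.822 -0.146  0.174]
[386. 129.] 55 [ 0.783 -0.407  0.032] [ 0.826 -0.388  0.122]
[331. 132.] 87 [ 0.785 -0.22   0.033] [ 0.825 -0.144  0.139]
[180. 143.] 18 [0.821 0.395 0.03 ] [0.827 0.443 0.058]
[237. 153.] 201 [0.726 0.167 0.031] [0.787 0.222 0.08 ]
[278. 154.] 309 [ 0.703 -0.005  0.032] [0.778 0.07  0.07 ]
[203. 168.] 108 [0.691 0.31  0.03 ] [0
[... 893 characters left out ...]
.1]), 13.3)
[232. 145.] 5566 [ 0.752 -0.5    0.03 ] [0.95  0.167 0.25 ]
[338. 163.] 3045 [ 0.366 -0.284  0.03 ] [ 0.621 -0.074  0.209]
[158. 205.] 1559 [0.83  0.221 0.03 ] [0.917 0.325 0.162]
[241. 191.] 362 [ 0.703 -0.004  0.03 ] [0.78  0.076 0.061]
[110. 235.] 2152 [0.821 0.385 0.03 ] [0.95  0.484 0.165]
[273. 232.] 1654 [0.485 0.206 0.03 ] [0.559 0.282 0.18 ]
[209. 213.] 380 [0.728 0.168 0.03 ] [0.787 0.23  0.074]
[193. 242.] 313 [0.691 0.321 0.03 ] [0.73  0.358 0.09 ]
[ 85. 269.] 1172 [0.83  0.502 0.03 ] [0.95  0.579 0.074]
[ 49. 266.] 78 [0.936 0.584 0.033] [0.95  0.6   0.099]
[125. 307.] 214 [0.686 0.571 0.03 ] [0.741 0.6   0.071]
[230. 336.] 532 [0.437 0.488 0.03 ] [0.5   0.575 0.052]
```

View pics/sc0c.png

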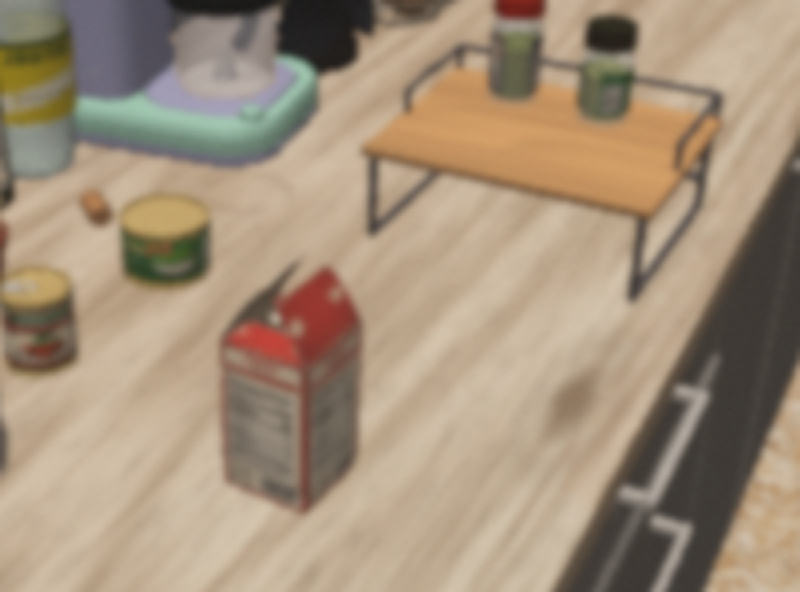

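View pics/tp0c.png

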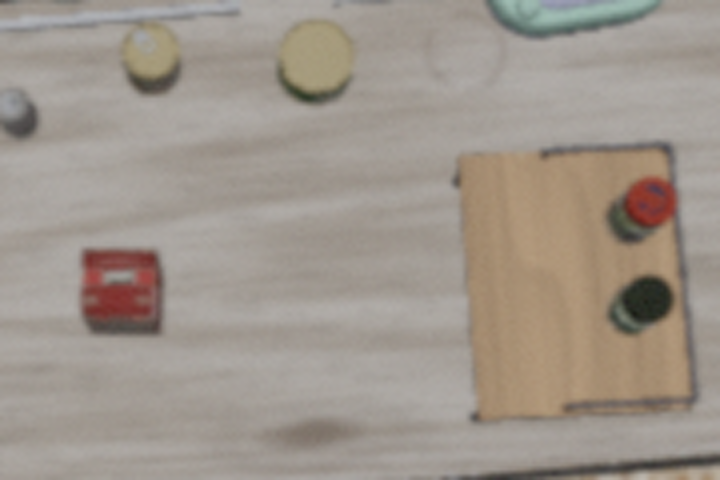

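```bash
cat >> h.py <<'E'
from scipy.spatial.transform import Rotation as Ro
def rel(targets,pose=None):
    """targets: (x,y,z,yaw_deg of tool x) -> tool shift rows"""
    if pose is None:
        o=manip.get_obs();p=o["position"];R=Ro.from_quat(o["ee_rot"])
    else: p,R=np.array(pose[:3]),Ro.from_euler('z',pose[3],degrees=True)*Ro.from_euler('x',180,degrees=True)
    tx=R.as_matrix()[:,0];yaw=np.degrees(np.arctan2(tx[1],tx[0]))
    print("now",np.round(p,4),"yaw",round(yaw,2))
    for t in targets: print(t,np.round(R.inv().apply(np.array(t[:3])-p),4),"spin",round(float(-np.radians(t[3]-yaw)),3))
E
python3 - <<'E'
from h import *
rel([(.25,-.55,.30,-71.8),(.48,-.32,.34,-50),(.56,-.1,.34,-20),(.56,.1,.34,-4),(.53,.34,.30,-4)])
E
```

```text
now [ 0.1958 -0.5932  0.2307] yaw -71.73
(0.25, -0.55, 0.3, -71.8) [-0.0241 -0.065  -0.0693] spin 0.001
(0.48, -0.32, 0.34, -50) [-0.1705 -0.3555 -0.1091] spin -0.379
(0.56, -0.1, 0.34, -20) [-0.3543 -0.5004 -0.1089] spin -0.903
(0.56, 0.1, 0.34, -4) [-0.5442 -0.5631 -0.1087] spin -1.182
(0.53, 0.34, 0.3, -4) [-0.7815 -0.6099 -0.0685] spin -1.182
```

Request:
{"name": "send_rows", "arguments": {
  "steps": [
    [[-0.01,-0.03,-0.05],0],
    [[-0.03,-0.075,-0.09],0],
    [[-0.055,-0.13,-0.109],-0.1],
    [[-0.085,-0.185,-0.109],-0.2],
    [[-0.115,-0.24,-0.109],-0.3],
    [[-0.14,-0.295,-0.109],-0.4],
    [[-0.17,-0.345,-0.109],-0.5],
    [[-0.2,-0.38,-0.109],-0.6]
  ],
  "hand": 0.4
}}

```text
clock: 1.15
position: [0.4955, -0.2821, 0.3399]
ee_rot: [0.948, -0.318, -0.0, -0.0]
ft_force: [-0.3, -0.3, -1.1]
grip_width: 0.399
```

Run:
```python
from h import *
rel([(.56,-.1,.34,-20),(.56,.1,.34,-4),(.53,.2,.32,-4),(.53,.34,.30,-4)]);print(manip.get_obs()["clock"],manip.get_obs()["grip_width"])
```

```text
now [ 0.4955 -0.2821  0.3399] yaw -37.06
(0.56, -0.1, 0.34, -20) [-0.0583 -0.1842 -0.    ] spin -0.298
(0.56, 0.1, 0.34, -4) [-1.788e-01 -3.438e-01  1.000e-04] spin -0.577
(0.53, 0.2, 0.32, -4) [-0.263  -0.4055  0.0202] spin -0.577
(0.53, 0.34, 0.3, -4) [-0.3474 -0.5172  0.0403] spin -0.577
1.15 0.39886033901725204
```

Request:
{"name": "send_rows", "arguments": {
  "steps": [
    [[-0.02,-0.058,0],-0.1],
    [[-0.04,-0.115,0],-0.2],
    [[-0.06,-0.17,0],-0.3],
    [[-0.09,-0.22,0],-0.4],
    [[-0.12,-0.265,0],-0.5],
    [[-0.15,-0.305,0],-0.577],
    [[-0.18,-0.345,0],-0.577],
    [[-0.22,-0.385,0],-0.577]
  ]
}}

```text
clock: 2.15
position: [0.5528, 0.1559, 0.3398]
ee_rot: [0.999, -0.038, -0.0, 0.0]
ft_force: [0.4, 0.7, -1.4]
grip_width: 0.396
```

Run:
```python
from h import *
rel([(.53,.25,.33,-4),(.53,.34,.30,-4),(.528,.34,.14,-4)])
```

```text
now [0.5528 0.1559 0.3398] yaw -4.38
(0.53, 0.25, 0.33, -4) [-0.03   -0.0921  0.0098] spin -0.007
(0.53, 0.34, 0.3, -4) [-0.0368 -0.1818  0.0398] spin -0.007
(0.528, 0.34, 0.14, -4) [-0.0387 -0.1818  0.1998] spin -0.007
```

Request:
{"name": "send_rows", "arguments": {
  "steps": [
    [[-0.01,-0.05,0],0],
    [[-0.02,-0.1,0.005],0],
    [[-0.035,-0.15,0.02],0],
    [[-0.038,-0.182,0.05],0],
    [[-0.038,-0.182,0.09],0],
    [[-0.038,-0.182,0.13],0],
    [[-0.038,-0.182,0.16],0],
    [[-0.038,-0.182,0.16],0]
  ]
}}

```text
clock: 3.15
position: [0.5276, 0.3383, 0.178]
ee_rot: [0.999, -0.037, -0.002, 0.001]
ft_force: [-1.2, 0.2, 0.6]
grip_width: 0.403
```

Run:
```python
from h import *
o=manip.get_obs();p,d=manip.camera("wrist");cv2.imwrite("pics/w1.png",p[:,:,::-1])
i=manip.camera_info("wrist");K=i["intrinsics"];T=np.eye(4);T[:3,:3]=Ro.from_quat(o["ee_rot"]).as_matrix();T[:3,3]=o["position"];T=T@i["T_tool_cam"]
v,u=np.mgrid[:384,:512]
P=np.stack([(u-K[0][2])/K[0][0]*d,-(v-K[1][2])/K[1][1]*d,-d],-1)@T[:3,:3].T+T[:3,3]
hsv=cv2.cvtColor(p,cv2.COLOR_RGB2HSV)
m=(P[...,0]>.45)&(P[...,0]<.6)&(P[...,1]>.15)&(P[...,1]<.3)&(d>0)
for lo,hi in((.03,.19),(.03,.12),(.12,.135),(.17,.19)):
    k=m&(P[...,2]>lo)&(P[...,2]<hi)
    if k.sum()>5:print(lo,k.sum(),rect(P[k][:,:2]))
print(np.median(P[...,2][(abs(P[...,2])<.02)]))
rel([(.53,.34,.12,-5)])
```

```text
0.03 6996 (array([520.5, 241.4]), array([71.4, 64.6]), 83.9)
0.03 3354 (array([518.7, 242.1]), array([71. , 63.1]), 82.0)
0.12 2389 (array([521.8, 255.2]), array([42. , 64.8]), 84.7)
-0.00011851176926777618
now [0.5283 0.3391 0.18  ] yaw -4.3
(0.53, 0.34, 0.12, -5) [ 0.0017 -0.0011  0.06  ] spin 0.012
```

View pics/w1.png

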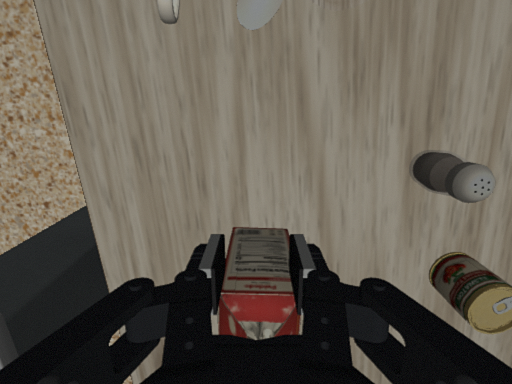

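The wrist view shows the carton at (260,280), squarely between the fingers and ahead of them. Its centre measures (0.521, 0.242) with the sides turned about 5°, which agrees with the other cameras. Next I'll descend and approach for the tip.

Request:
{"name": "send_rows", "arguments": {
  "steps": [
    [[0.002,0,0.02],0.012],
    [[0.002,0,0.045],0.012],
    [[0.002,0,0.065],0.012],
    [[0.002,0.01,0.065],0.012],
    [[0.002,0.02,0.065],0.012],
    [[0.002,0.03,0.065],0.012],
    [[0.002,0.036,0.065],0.012],
    [[0.002,0.042,0.065],0.012]
  ]
}}

```text
clock: 4.2
position: [0.5276, 0.2969, 0.1157]
ee_rot: [0.999, -0.044, 0.0, -0.0]
ft_force: [0.0, 0.6, -1.0]
grip_width: 0.4
```

Request:
{"name": "send_rows", "arguments": {
  "steps": [
    [[0,0.006,0],0],
    [[0,0.012,0],0],
    [[0,0.018,0],0],
    [[0,0.024,0],0],
    [[0,0.03,0],0],
    [[0,0.036,0],0],
    [[0,0.04,0],0],
    [[0,0.04,0],0]
  ]
}}

```text
clock: 5.2
position: [0.524, 0.2568, 0.1151]
ee_rot: [0.999, -0.044, -0.0, 0.0]
ft_force: [0.3, 1.3, -0.2]
grip_width: 0.402
```

Run:
```python
from h import *
p,d=manip.camera("scene");cv2.imwrite("pics/s2.png",cv2.resize(p[150:300,190:360,::-1],None,fx=4,fy=4))
rel([])
```

```text
now [0.5239 0.2572 0.1152] yaw -5.0
```

View pics/s2.png

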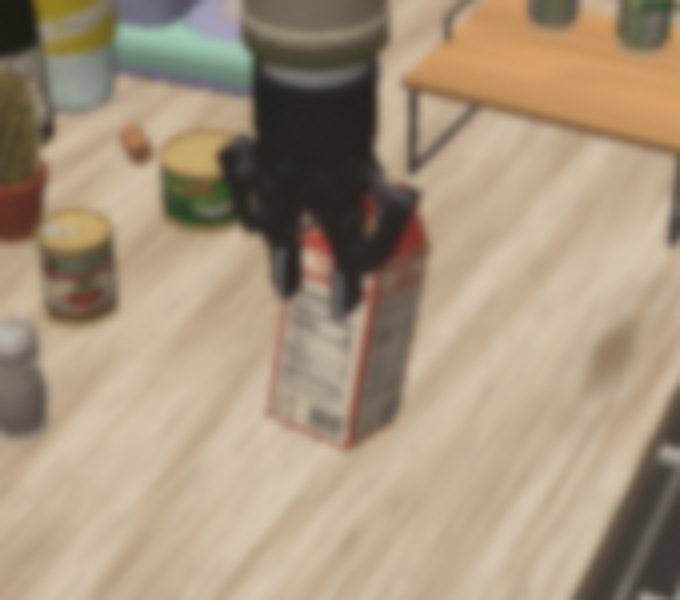

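The carton is tipping about its far foot, with its lower near edge raised at about (345,445) in the crop. The tip is straight, so I'll push on.

Request:
{"name": "send_rows", "arguments": {
  "steps": [
    [[0,0.005,0],0],
    [[0,0.01,0],0],
    [[0,0.015,0],0],
    [[0,0.02,0],0],
    [[0,0.025,0],0],
    [[0,0.03,0],0],
    [[0,0.034,0],0],
    [[0,0.036,0],0]
  ]
}}

```text
clock: 6.25
position: [0.5208, 0.2213, 0.1153]
ee_rot: [0.999, -0.044, 0.0, 0.0]
ft_force: [0.3, -0.2, -0.6]
grip_width: 0.401
```

Run:
```python
from h import *
p,d=manip.camera("scene");cv2.imwrite("pics/s3.png",cv2.resize(p[150:300,190:360,::-1],None,fx=4,fy=4))
rel([])
```

```text
now [0.5209 0.2212 0.1153] yaw -5.0
```

View pics/s3.png

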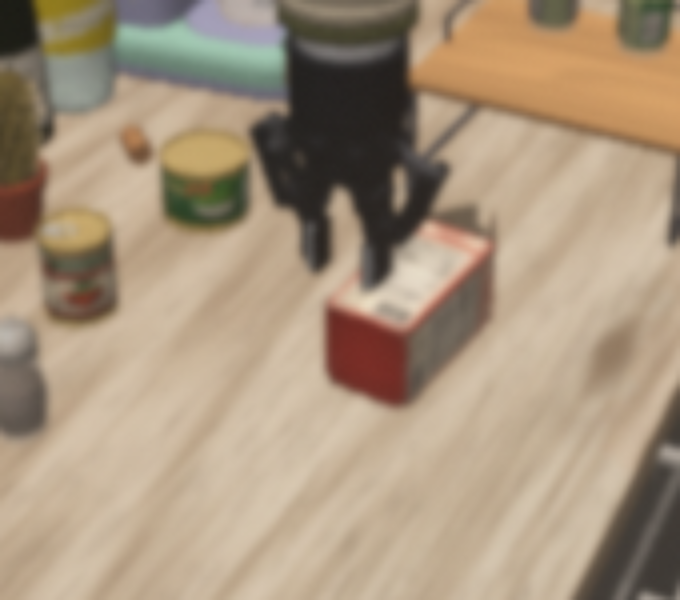

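The carton lies on its side with its red bottom facing the robot-left end, at crop (370,360), and its top towards the shelf. I'll back off and measure before going down.

Request:
{"name": "send_rows", "arguments": {
  "steps": [
    [[0,-0.02,-0.02],0],
    [[0,-0.05,-0.03],0],
    [[0,-0.08,-0.03],0],
    [[0,-0.1,-0.03],0],
    [[0,-0.11,-0.03],0],
    [[0,-0.11,-0.03],0],
    [[0,-0.11,-0.03],0],
    [[0,-0.11,-0.03],0]
  ]
}}

```text
clock: 7.3
position: [0.5307, 0.3302, 0.1453]
ee_rot: [0.999, -0.044, 0.0, 0.0]
ft_force: [-0.4, 0.3, -1.1]
grip_width: 0.399
```

```bash
cat >> h.py <<'E'
def wrist():
    o=manip.get_obs();p,d=manip.camera("wrist")
    i=manip.camera_info("wrist");K=i["intrinsics"];T=np.eye(4);T[:3,:3]=Ro.from_quat(o["ee_rot"]).as_matrix();T[:3,3]=o["position"];T=T@i["T_tool_cam"]
    v,u=np.mgrid[:384,:512]
    return p,d,np.stack([(u-K[0][2])/K[0][0]*d,-(v-K[1][2])/K[1][1]*d,-d],-1)@T[:3,:3].T+T[:3,3]
E
python3 - <<'E'
from h import *
p,d,P=wrist();cv2.imwrite("pics/w4.png",p[:,:,::-1])
def ana(P,d,n):
    x,y,z=P[...,0],P[...,1],P[...,2]
    m=(x>.42)&(x<.6)&(y>-.05)&(y<.28)&(d>0)
    for lo,hi in((.012,.1),(.062,.085)):
        k=(m&(z>lo)&(z<hi)).astype(np.uint8)
        c,L,s,_=cv2.connectedComponentsWithStats(k)
        if c<2: continue
        j=1+s[1:,4].argmax();q=P[L==j];print(n,lo,len(q),rect(q[:,:2]),q[:,2].max().round(4),cv2.boxPoints(cv2.minAreaRect((q[:,:2]*1000).astype(np.float32))).round().tolist())
ana(P,d,"w")
for n in("top","scene"):
    p,d=manip.camera(n);ana(cloud(n,d),d,n);cv2.imwrite(f"pics/{n}4.png",p[:,:,::-1])
rel([])
E
python3 -c "
import cv2
a=cv2.imread('pics/top4.png')[140:260,200:380];cv2.imwrite('pics/tp4c.png',cv2.resize(a,None,fx=4,fy=4,interpolation=2))"
```

```text
w 0.012 2332 (array([516.3, 198.5]), array([ 3.3, 65.3]), 84.2) 0.0694 [[484.0, 200.0], [549.0, 194.0], [549.0, 197.0], [484.0, 203.0]]
w 0.062 179 (array([511.6, 199.2]), array([ 2.7, 54.2]), 83.6) 0.0694 [[485.0, 201.0], [538.0, 195.0], [539.0, 197.0], [485.0, 204.0]]
top 0.012 406 (array([522.5, 104.1]), array([158.4,  66.1]), 55.5) 0.0837 [[450.0, 58.0], [505.0, 20.0], [595.0, 151.0], [540.0, 188.0]]
top 0.062 339 (array([510.3, 124.4]), array([128.5,  62.9]), 81.4) 0.0837 [[470.0, 66.0], [532.0, 56.0], [551.0, 183.0], [489.0, 193.0]]
scene 0.012 1390 (array([506.4, 112.6]), array([185. ,  71.5]), 82.8) 0.0753 [[459.0, 25.0], [530.0, 16.0], [553.0, 200.0], [483.0, 209.0]]
scene 0.062 739 (array([508.4, 114.8]), array([177.1,  68.8]), 83.2) 0.0753 [[464.0, 31.0], [532.0, 23.0], [553.0, 199.0], [485.0, 207.0]]
now [0.5306 0.3307 0.1454] yaw -5.02
```

View pics/w4.png

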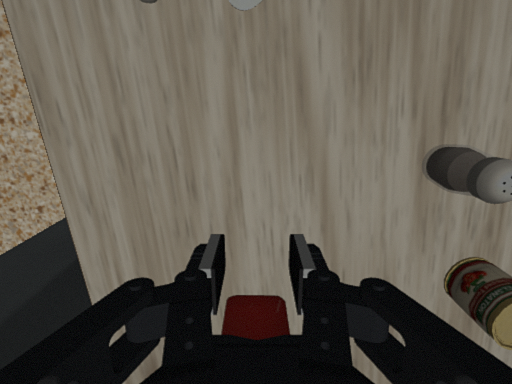

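View pics/tp4c.png

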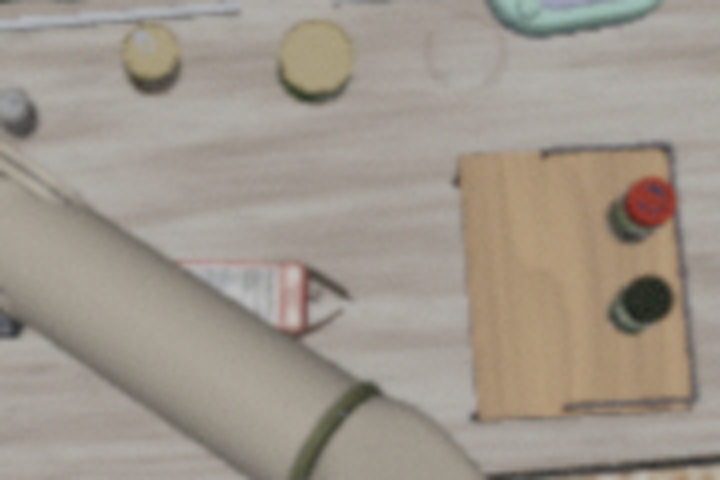

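Both views agree: the bottom end is at about (0.517, 0.200), and the carton lies along a heading of about −96.5°. The top view shows the roof end at (345,297), pointing at the mouth. I'll descend behind the bottom end.

Run:
```python
from h import *
rel([(.524,.26,.045,-6.3),(.520,.225,.045,-6.3)])
print("push frame")
rel([(.518,.208,.045,-6.3),(.514,.15,.045,-5),(.509,.1,.045,-4),(.505,.05,.045,-3),(.501,.0,.045,-2.5),(.498,-.04,.045,-2.5),(.4965,-.065,.045,-2.5)],(.520,.225,.045,-6.3))
```

```text
now [0.5306 0.3307 0.1454] yaw -5.02
(0.524, 0.26, 0.045, -6.3) [-0.0004  0.071   0.1004] spin 0.022
(0.52, 0.225, 0.045, -6.3) [-0.0013  0.1062  0.1004] spin 0.022
push frame
now [0.52  0.225 0.045] yaw -6.3
(0.518, 0.208, 0.045, -6.3) [-0.0001  0.0171  0.    ] spin -0.0
(0.514, 0.15, 0.045, -5) [0.0023 0.0752 0.    ] spin -0.023
(0.509, 0.1, 0.045, -4) [0.0028 0.1255 0.    ] spin -0.04
(0.505, 0.05, 0.045, -3) [0.0043 0.1756 0.    ] spin -0.058
(0.501, 0.0, 0.045, -2.5) [0.0058 0.2257 0.    ] spin -0.066
(0.498, -0.04, 0.045, -2.5) [0.0072 0.2658 0.    ] spin -0.066
(0.4965, -0.065, 0.045, -2.5) [0.0085 0.2908 0.    ] spin -0.066
```

Request:
{"name": "send_rows", "arguments": {
  "steps": [
    [[0,0,0.03],0.022],
    [[0,0.01,0.06],0.022],
    [[0,0.03,0.09],0.022],
    [[0,0.05,0.1],0.022],
    [[0,0.07,0.1],0.022],
    [[-0.001,0.085,0.1],0.022],
    [[-0.001,0.098,0.1],0.022],
    [[-0.001,0.106,0.1],0.022]
  ]
}}

```text
clock: 8.45
position: [0.5204, 0.225, 0.0458]
ee_rot: [0.999, -0.055, 0.0, -0.0]
ft_force: [0.5, 0.2, 0.6]
grip_width: 0.399
```

Request:
{"name": "send_rows", "arguments": {
  "steps": [
    [[0,0.006,0],0],
    [[0,0.012,0],0],
    [[0,0.019,0],0],
    [[0.001,0.029,0],-0.005],
    [[0.001,0.041,0],-0.01],
    [[0.002,0.053,0],-0.015],
    [[0.002,0.065,0],-0.02],
    [[0.002,0.075,0],-0.023]
  ]
}}

```text
clock: 9.45
position: [0.514, 0.1499, 0.0453]
ee_rot: [0.999, -0.043, 0.0, 0.0]
ft_force: [0.1, 1.7, -0.5]
grip_width: 0.399
```

```bash
cat >> h.py <<'E'
def ana(P,d,n,ylo,yhi):
    x,y,z=P[...,0],P[...,1],P[...,2]
    m=(x>.42)&(x<.6)&(y>ylo)&(y<yhi)&(d>0)
    k=(m&(z>.012)&(z<.078)).astype(np.uint8)
    c,L,s,_=cv2.connectedComponentsWithStats(k)
    if c<2: return
    j=1+s[1:,4].argmax();q=P[L==j];print(n,len(q),rect(q[:,:2]),q[:,2].max().round(4),cv2.boxPoints(cv2.minAreaRect((q[:,:2]*1000).astype(np.float32))).round().tolist())
E
python3 - <<'E'
from h import *
p,d=manip.camera("scene");P=cloud("scene",d);y=manip.get_obs()["position"][1]
ana(P,d,"scene",y-.2,y-.01)
cv2.imwrite("pics/s5.png",cv2.resize(p[130:280,200:400,::-1],None,fx=4,fy=4))
rel([])
E
```

```text
scene 460 (array([486.1,  48. ]), array([ 52.2, 173.4]), 19.4) 0.075 [[433.0, 121.0], [490.0, -42.0], [540.0, -25.0], [482.0, 138.0]]
now [0.514  0.1485 0.0452] yaw -5.0
```

View pics/s5.png

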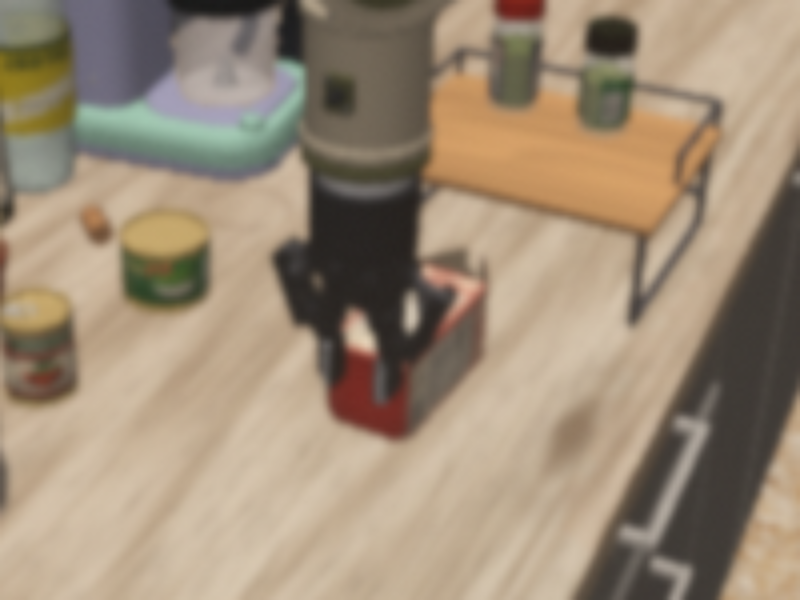

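The fingers are pressing squarely on the red bottom face at crop (370,395). I'll keep pushing.

Request:
{"name": "send_rows", "arguments": {
  "steps": [
    [[0,0.012,0],-0.004],
    [[0,0.025,0],-0.009],
    [[0,0.038,0],-0.013],
    [[0,0.051,0],-0.018],
    [[0,0.064,0],-0.022],
    [[0.001,0.077,0],-0.027],
    [[0.001,0.09,0],-0.031],
    [[0.001,0.1,0],-0.035]
  ]
}}

```text
clock: 10.5
position: [0.5063, 0.0502, 0.0453]
ee_rot: [1.0, -0.026, -0.0, 0.0]
ft_force: [0.2, 1.7, -1.7]
grip_width: 0.396
```

Run:
```python
from h import *
for n,s in(("scene",np.s_[130:280,200:400]),("top",np.s_[140:260,200:380])):
    p,d=manip.camera(n);cv2.imwrite(f"pics/{n}6.png",cv2.resize(p[s][:,:,::-1],None,fx=4,fy=4))
rel([(.501,.0,.045,-2.5),(.498,-.04,.045,-2.5)])
```

```text
now [0.5064 0.0496 0.0453] yaw -3.01
(0.501, 0.0, 0.045, -2.5) [-0.0028  0.0498  0.0003] spin -0.009
(0.498, -0.04, 0.045, -2.5) [-0.0037  0.0899  0.0003] spin -0.009
```

View pics/scene6.png

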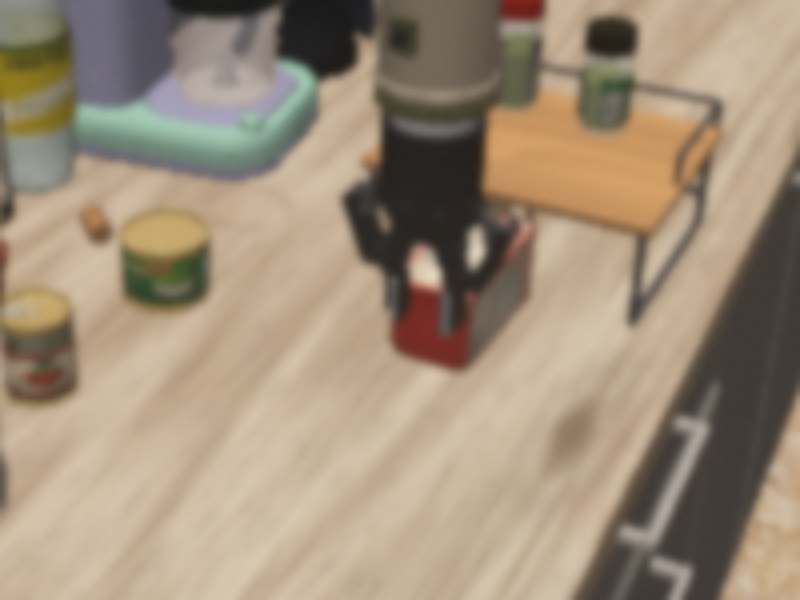

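View pics/top6.png

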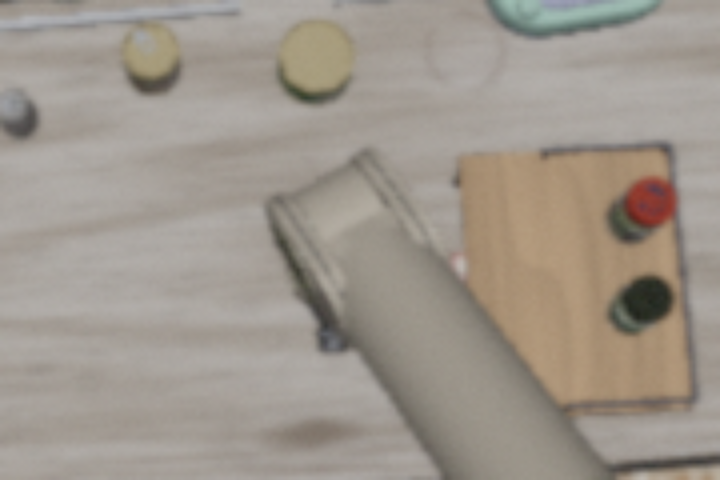

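The top end is now entering the mouth, centred, and the carton stays straight. I'll continue slowly and stop short for a check.

Request:
{"name": "send_rows", "arguments": {
  "steps": [
    [[-0.001,0.01,0],-0.003],
    [[-0.001,0.022,0],-0.006],
    [[-0.002,0.034,0],-0.009],
    [[-0.003,0.046,0],-0.009],
    [[-0.003,0.058,0],-0.009],
    [[-0.003,0.068,0],-0.009],
    [[-0.004,0.075,0],-0.009],
    [[-0.004,0.08,0],-0.009]
  ]
}}

```text
clock: 11.6
position: [0.4982, -0.0288, 0.0453]
ee_rot: [1.0, -0.021, 0.0, -0.0]
ft_force: [0.3, 4.2, 2.5]
grip_width: 0.402
```

Run:
```python
from h import *
p,d=manip.camera("scene");cv2.imwrite("pics/s7.png",cv2.resize(p[130:280,200:400][:,:,::-1],None,fx=4,fy=4))
p,d,P=wrist();cv2.imwrite("pics/w7.png",p[:,:,::-1])
x,y,z=P[...,0],P[...,1],P[...,2]
k=(abs(z-.098)<.006)&(y<-.05)&(y>-.2)&(x>.4)&(x<.6)&(d>0);print(k.sum(), np.round(P[k].max(0),4) if k.any() else 0)
for xx in(.47,.48,.49,.5,.51,.52):
    s=k&(abs(x-xx)<.003)
    if s.any():print(xx,y[s].max().round(4),z[s].mean().round(4))
k=(z>.01)&(z<.07)&(y<.0)&(y>-.1)&(x>.43)&(x<.57)&(d>0);print(k.sum(),rect(P[k][:,:2]) if k.any() else 0)
rel([])
```

```text
0 0
5293 (array([498. , -40.2]), array([44.7, 63.2]), 89.4)
now [ 0.4981 -0.0294  0.0452] yaw -2.45
```

View pics/s7.png

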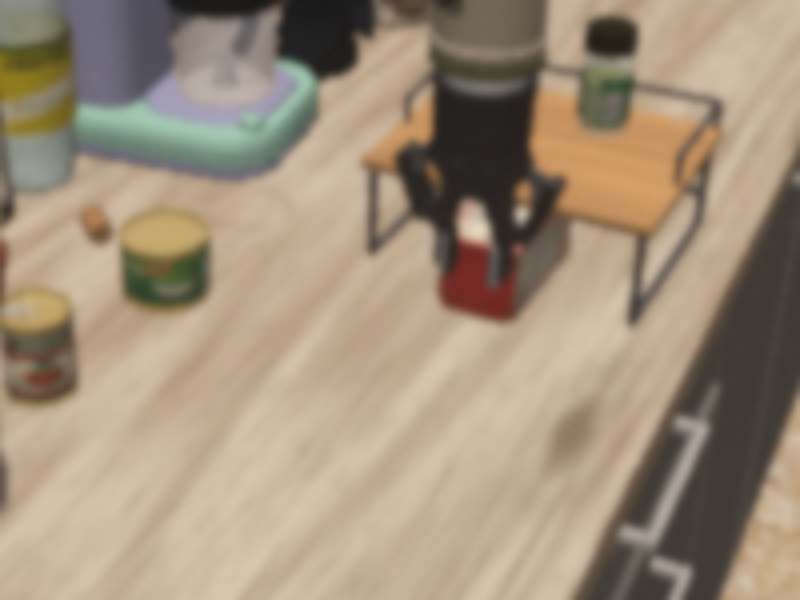

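View pics/w7.png

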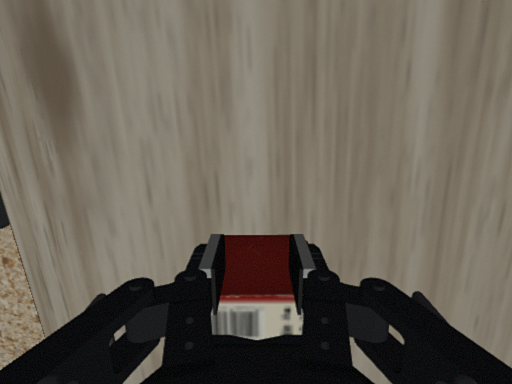

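Run:
```python
from h import *
p,d,P=wrist();x,y,z=P[...,0],P[...,1],P[...,2]
k=(z>.015)&(z<.06)&(y<.0)&(y>-.1)&(x>.47)&(x<.53)&(d>0);print(k.sum(),np.percentile(y[k],[5,50,95]).round(4))
print(np.polyfit(x[k],y[k],1))
# shelf edge in initial images
for n in("top","scene"):
    d=np.load(f"pics/{n}0.npy");P=cloud(n,d);x,y,z=P[...,0],P[...,1],P[...,2]
    for xx in(.42,.46,.5,.54,.58):
        s=(abs(x-xx)<.008)&(abs(z-.098)<.005)&(y<-.03)&(y>-.2);print(n,xx,np.sort(y[s])[-4:].round(4))
rel([(.4965,-.066,.045,-2.5)])
```

```text
3170 [-0.0421 -0.0411 -0.0199]
[ 0.00453954 -0.04042846]
top 0.42 [-0.0844 -0.0841 -0.0838 -0.0816]
top 0.46 [-0.0863 -0.0852 -0.0825 -0.0822]
top 0.5 [-0.0872 -0.0862 -0.086  -0.0857]
top 0.54 [-0.0904 -0.0883 -0.0864 -0.0861]
top 0.58 [-0.0882 -0.0881 -0.0877 -0.0871]
scene 0.42 [-0.078  -0.078  -0.0759 -0.0742]
scene 0.46 [-0.0791 -0.0785 -0.0785 -0.0757]
scene 0.5 [-0.0813 -0.0812 -0.081  -0.0805]
scene 0.54 [-0.082  -0.0815 -0.0814 -0.0802]
scene 0.58 [-0.0834 -0.0827 -0.0823 -0.0815]
now [ 0.498  -0.0293  0.045 ] yaw -2.44
(0.4965, -0.066, 0.045, -2.5) [0.0001 0.0368 0.0001] spin 0.001
```

Request:
{"name": "send_rows", "arguments": {
  "steps": [
    [[0,0.006,0],0],
    [[0,0.012,0],0],
    [[0,0.018,0],0],
    [[0,0.024,0],0],
    [[0,0.029,0],0],
    [[0,0.033,0],0],
    [[0,0.036,0],0],
    [[0,0.036,0],0]
  ]
}}

```text
clock: 12.75
position: [0.4968, -0.0648, 0.0453]
ee_rot: [1.0, -0.021, 0.0, 0.0]
ft_force: [-0.9, -0.2, 0.1]
grip_width: 0.397
```

Run:
```python
from h import *
p,d=manip.camera("scene");cv2.imwrite("pics/s8.png",cv2.resize(p[140:240,260:400][:,:,::-1],None,fx=5,fy=5))
p,d,P=wrist();cv2.imwrite("pics/w8.png",p[:,:,::-1]);x,y,z=P[...,0],P[...,1],P[...,2]
k=(z>.015)&(z<.06)&(y<-.05)&(y>-.13)&(x>.47)&(x<.53)&(d>0);print(k.sum(),np.percentile(y[k],[5,50,95]).round(4))
k=(abs(z-.098)<.006)&(y<-.05)&(y>-.2)&(x>.4)&(x<.6)&(d>0);print(k.sum(), np.round(P[k].max(0),4) if k.any() else 0)
rel([])
```

```text
3140 [-0.0778 -0.0767 -0.0553]
8850 [ 0.5969 -0.05    0.104 ]
now [ 0.4969 -0.0646  0.0454] yaw -2.41
```

View pics/s8.png

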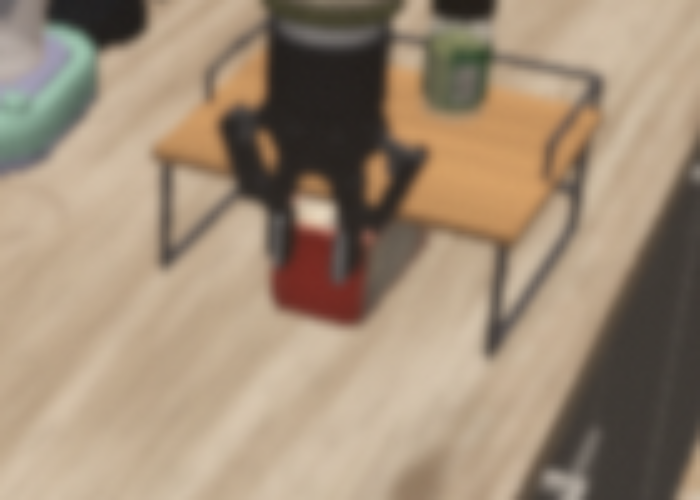

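View pics/w8.png

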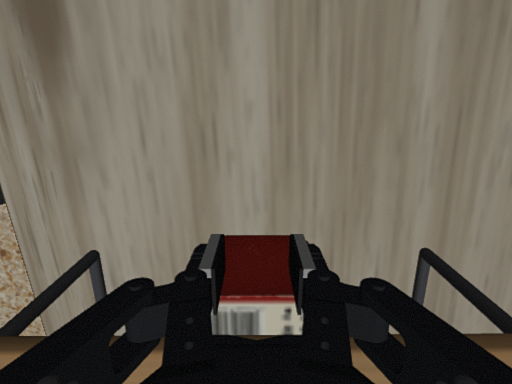

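Run:
```python
from h import *
p,d,P=wrist();hsv=cv2.cvtColor(p,cv2.COLOR_RGB2HSV)
for u in(5,10,20,55,70,80,430,440,450,475,490,505):
    col=P[320:384,u];ok=(abs(col[:,2]-.098)<.01)&(hsv[320:384,u,1]>90)
    if ok.any(): v=np.where(ok)[0][0];print(u,320+v,col[v].round(4))
```

```text
5 337 [ 0.3905 -0.0792  0.0885]
10 337 [ 0.3928 -0.0791  0.0887]
20 337 [ 0.3965 -0.0796  0.0883]
475 336 [ 0.5844 -0.0858  0.0896]
490 335 [ 0.5916 -0.0867  0.0884]
505 334 [ 0.598  -0.0868  0.0881]
```

The board edge is at y ≈ −0.083 on the centreline and the carton's bottom at −0.077, so it is still 6 mm out. I'll make a slow final nudge.

Request:
{"name": "send_rows", "arguments": {
  "steps": [
    [[0,0.001,0],0],
    [[0,0.002,0],0],
    [[0,0.003,0],0],
    [[0,0.004,0],0],
    [[0,0.005,0],0],
    [[0,0.005,0],0],
    [[0,0.005,0],0],
    [[0,0.005,0],0]
  ]
}}

```text
clock: 13.9
position: [0.4967, -0.0684, 0.0454]
ee_rot: [1.0, -0.02, 0.0, -0.0]
ft_force: [-0.8, 6.0, 1.4]
grip_width: 0.402
```

Request:
{"name": "send_rows", "arguments": {
  "steps": [
    [[0,-0.005,0],0],
    [[0,-0.02,0],0],
    [[0,-0.045,0],0],
    [[0,-0.075,0],0],
    [[0,-0.1,-0.02],0],
    [[0,-0.12,-0.05],0],
    [[0,-0.14,-0.1],0],
    [[0,-0.14,-0.12],0]
  ]
}}

```text
clock: 14.9
position: [0.5032, 0.0734, 0.1681]
ee_rot: [1.0, -0.019, 0.002, -0.0]
ft_force: [1.0, -1.2, -1.0]
grip_width: 0.397
```

Run:
```python
from h import *
for n,s in(("scene",np.s_[130:280,200:400]),("top",np.s_[140:260,200:380])):
    p,d=manip.camera(n);cv2.imwrite(f"pics/{n}9.png",cv2.resize(p[s][:,:,::-1],None,fx=4,fy=4))
p,d,P=wrist();cv2.imwrite("pics/w9.png",p[:,:,::-1]);x,y,z=P[...,0],P[...,1],P[...,2]
k=(z>.015)&(z<.06)&(y<-.05)&(y>-.13)&(x>.47)&(x<.53)&(d>0);print(k.sum(),np.percentile(y[k],[5,50,95]).round(4))
if k.any():print(np.degrees(np.arctan(np.polyfit(x[k],y[k],1)[0])),x[k].min(),x[k].max())
rel([])
```

```text
1459 [-0.0822 -0.0807 -0.0793]
-2.431251298046064 0.47002290702660177 0.528332835758636
now [0.5028 0.071  0.1659] yaw -2.39
```

View pics/scene9.png

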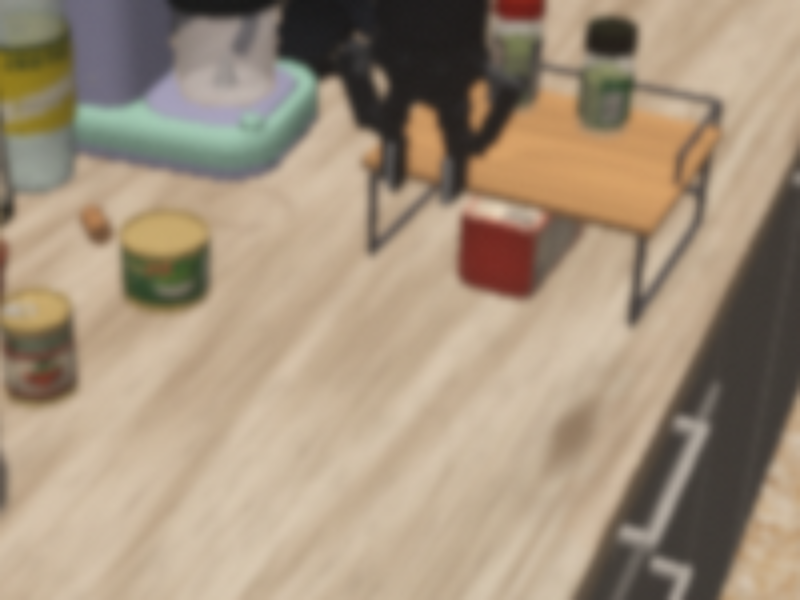

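View pics/w9.png

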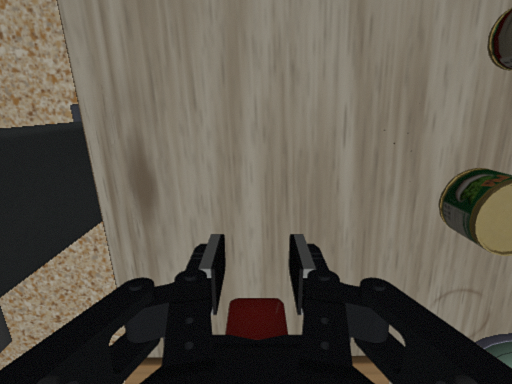

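View pics/top9.png

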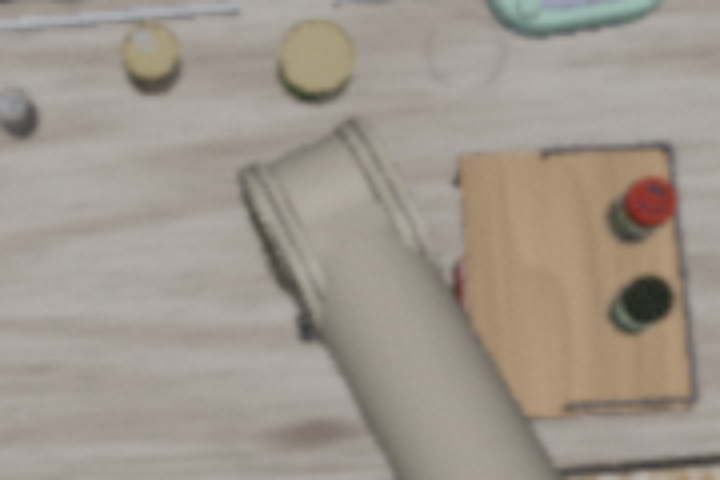

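Run:
```python
from h import *
p,d=manip.camera("scene");P=cloud("scene",d);x,y,z=P[...,0],P[...,1],P[...,2]
for xx in(.47,.48,.49,.5,.51,.52):
    s=(abs(x-xx)<.005)&(d>0);f=s&(z>.02)&(z<.06)&(y<-.05)&(y>-.1);e=s&(abs(z-.098)<.004)&(y<-.05)&(y>-.14)
    print(xx,f.sum(),np.median(y[f]).round(4) if f.any() else 0, np.sort(y[e])[-3:].round(4))
for n,r in(("scene0",np.load("pics/scene0.npy")),("now",d)):
    Q=cloud("scene",r)
    for nm,bx in(("jars",np.s_[120:165,315:365]),("corn",np.s_[180:208,228:256]),("tom",np.s_[200:232,198:222])):
        q=Q[bx].reshape(-1,3);lo=.13 if nm=="jars" else .03;q=q[(q[:,2]>lo)&(q[:,2]<.22)&(q[:,0]<.8)];print(n,nm,len(q),np.median(q,0).round(4))
rel([])
```

```text
0.47 32 -0.0781 [-0.0825 -0.0817 -0.0808]
0.48 34 -0.0769 [-0.0814 -0.0803 -0.0798]
0.49 32 -0.0794 [-0.0805 -0.0799 -0.0797]
0.5 33 -0.0789 [-0.0828 -0.0809 -0.0786]
0.51 29 -0.0799 [-0.0842 -0.082  -0.0814]
0.52 32 -0.0804 [-0.0802 -0.08   -0.0773]
scene0 jars 606 [ 0.522  -0.2154  0.1713]
scene0 corn 362 [0.7366 0.0491 0.054 ]
scene0 tom 380 [0.7496 0.21   0.0646]
now jars 588 [ 0.5006 -0.2154  0.1731]
now corn 365 [0.7354 0.0486 0.0541]
now tom 378 [0.7504 0.2107 0.0654]
now [0.5022 0.0705 0.1648] yaw -2.41
```

```bash
python3 -c "
from workcell import manip
print(manip.hand_in(), manip.get_obs()['clock'])"
```

```text
the job is handed in; nothing more can be done
the job is handed in; nothing more can be done
```

The carton is lying on its side under the low shelf, top end first, with its bottom end about 2 mm outside the shelf's edge. I tipped it by pushing about 0.115 m up with half-open fingers. Then I pushed its bottom end along the worktop, correcting its direction by about 4° on the way. It was never gripped or lifted.

- **Position:** the wrist and scene cameras both put the bottom end 1–3 mm outside the shelf's edge. The carton is parallel to the shelf and roughly centred in the mouth.
- **Other things:** the corn and tomato tins measured within about 1 mm of where they started. The jars look unmoved, but the gripper partly hid them in the last scene view, so their measured positions differ by about 21 mm in x. The top view shows both standing in place. I didn't re-measure the salt shaker or cup, but the arm never went near them at their level.
- **Time and force:** the job took about 15 s of the 48 s allowed. The highest wrist force I read at the end of a move was about 6 N. The gripper was well clear of everything at hand-in.
- **Disagreement:** the cameras differed by up to about 5 mm in absolute position. I relied on the gap between carton and shelf measured within each view.

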